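Stow two filament spools in their low bench bays

ROBOT

A 6-joint arm with a two-finger parallel gripper is mounted at the origin on the work surface. World frame = base frame: x ahead of the robot, y to its left, z up, the work surface at z = 0. Lengths are in m, angles in rad, forces in N, time in s.
With the tool pointing down it reaches from about 0.35 to 0.775 m from the base axis. Payload 7.3 kg.
Tool frame: the origin (TCP) lies on the front face of the gripper's body, between the roots of the fingers; the fingertips stand ahead of it and the grasp point (between the pads) lies 47 mm ahead of it (finger_overhang is the z of the fingertips in the tool frame, in m); z points along the fingers, y is the line along which they close (so a half turn about z gives the same grasp; the last joint's range is limited). The gripper opens to 92 mm and grips with 3 to 60 N. Pads are 19 mm wide; open, the fingers measure 130 mm over their backs; the gripper's body (75 mm by 190 mm) begins 47 mm behind the grasp point.
Start: joints at [1.177, 0.342, 1.524, -0, 1.275, -0.146], TCP at [0.129, 0.509, 0.292] pointing down, gripper open.
Joint ranges: [-2.53, 2.53], [-0.77, 2.02], [0.04, 2.7], [-1, 4.14], [0.28, 2.66], [-3.11, 3.11]. Speed limits (rad/s): [2.57, 2.57, 3.14, 3.14, 3.14, 3.14].

INTERFACE

Orientations are given as [roll, pitch, yaw] about the fixed x, y, z axes, in that order (R = Rz(yaw) Ry(pitch) Rx(roll)).
In Python, from cell import * gives the robot as it stands. The module is installed in compiled form; this text tells all that it offers.
- The arm moves only by the tool arm_command, never from a script. Its argument "series" is a list of rows, each an object of numbers: "x", "y", "z": the shift along the tool's x, y, z in mm; "rx", "ry", "rz": the turn, a rotation vector about the tool's x, y, z in degrees. A call has 1 to 20 rows; each row is the pose to reach, as a shift and turn from the pose commanded when the call began, along the tool's axes at that moment; what a row does not reach only later rows make up. A row lasts 1/10 s, in which the tool goes at most 50 mm and 8.59 degrees, less where a joint would pass 70% of its speed; a pose out of reach is approached as far as the arm can. A call with a gripper value outside its range is refused whole. "hand" is the finger opening in mm, from 0 to 91.8, set as the call begins (left out, the last holds). The fingers move at their own pace and stop on an object; "squeeze" is the grip in N (left out, the last holds). Time passes only in rows, so rows that repeat a pose let the fingers close. It gives the time, the measured TCP pose, the force, the opening and the grip force at its end, in the units of the state.
- observe(): the state, without advancing time (a new reading comes with each control period).
- read_camera(name): name is "scene" or "top"; returns a dict with "pixels" (384x512x3 uint8, blue, green, red), "K" (3x3 intrinsics, pixels), "k1" (the pictures are not rectified: a ray, as slopes to the right and down, at radius r is drawn at 1 + k1 r^2 times it, then the intrinsics apply), "rvec" (rotation vector, rad) and "tvec" (3), from world to camera coordinates, as OpenCV has them. Camera axes: x right, y down, z forward; pixel columns grow to the right and rows downward; lengths in m; the calibration is good to about 2 mm. A picture is of the moment at which its call begins. There is no depth.
- hand_in(): hands the job in; it is judged then, once.
Trained networks look in a picture, given as the dict that the camera call returned (one of the last four; its "shot" number tells which), for a name from the list of things; names that differ only in an ending like _2 or _b are one class to them, and where a whole thing is asked for, a point or a joint stands for the part that bears it (a point fixed in the world has none). Each returns a list of dicts, best first, with "confidence" (0 to 1); they miss things now and then, are a little off and sometimes report something else, mostly with a low value. They report only what shows in the picture. A call takes as long as a camera call. They do not tell look-alikes from the thing itself.
- boxes_of(picture, query): "point" ([x, y, z] in m, in world coordinates, good to about 4 mm: the middle of the surface that is visible of it).
- trace(picture, query): "pixels" (384x512 bool, what is visible of it).
- mark_of(picture, query): "point" ([x, y, z] in m, in world coordinates, good to about 4 mm: a listed point, or the origin of a listed thing).
The state is a dict: "time": time; "qpos": joint angles; "qvel": joint speeds; "joint_efforts": joint torques, N m; "tool_pos": TCP position; "tool_rot": TCP orientation; "contact_force": force on the tool from outside, world axes, zero at the start; "torque": the same for the moment, N m; "opening": finger opening in m; "grip_force": force on a finger pad.
Only numpy, scipy, OpenCV 4.12 (cv2) and the standard library are available. Lean on these libraries where they do the work, as an engineer would, in place of code of your own. Each camera call takes 0.05 s, during which the arm holds its last target. There are 200 camera calls.

TASK

Put the two filament spools away: slide each one flat along the bench, without lifting or tipping it, through the mouth of the bay made for its size (large spool in the large bay, small spool in the small bay), and push it fully home against the bay's back wall. Do not shift the jar, the power supply or the printed bracket.

Things in the scene. Friction and masses are not known exactly. Their poses are not given: they have to be found in the camera images.
- spool_large: Large filament spool lying flat on the bench: black flanges with blue filament between, disc of diameter 130 mm, height 60 mm, with a hub hole of diameter 56 mm right through along its axis, open at the top; about 0.45 kg. It behaves as a solid ring that slides on the bench. Origin at the centre of its underside, z up along the axis.
- spool_small: Small filament spool, same look, lying flat: diameter 100 mm, height 45 mm, hub hole of diameter 56 mm right through; about 0.25 kg. Origin at the centre of its underside, z up along the axis.
- bay_large: Large bay: fixed box on the bench, grey walls, clear roof, no floor, one open end (mouth). Inside 146 wide, 138 deep, 70 high; walls, back and roof 8 thick (mm). A finger notch 80 wide, 40 deep is cut in the middle of the roof's front edge, open to the mouth. Origin on the bench at mid-mouth; x runs into the bay, y across, z up. Large spool home: its centre at x = 73, its rim 8 inside the mouth.
- bay_small: Small bay: fixed box on the bench, grey walls, clear roof, no floor, one open end (mouth). Inside 116 wide, 108 deep, 55 high; walls, back and roof 8 thick (mm). A finger notch 80 wide, 40 deep is cut in the middle of the roof's front edge, open to the mouth. Origin on the bench at mid-mouth; x runs into the bay, y across, z up. Small spool home: its centre at x = 58, its rim 8 inside the mouth.
- jar: Bystander: white round jar with grey lid, diameter 60 mm, height 70 mm, standing upright and loose. Origin at the centre of its underside.
- psu: Bystander: black power-supply box with a round fan grille on top, 150 mm (x) by 140 mm (y) by 89 mm high with the grille, loose, 1.8 kg. Origin at the centre of its underside.
- bracket: Bystander: grey 3D-printed bracket, base 90 mm (x) by 60 mm (y), 60 mm high at its +x end, loose. Origin at the centre of its underside.
Not all that is in view belongs to the job. Leave any pink look-alike of the bay_large alone.

How it is judged:
By the outcome, as a careful person would: the job done as asked, in the order asked, and still so for the second after the job is handed in, with the robot touching nothing.
It also fails if it takes over 72 s, if anything falls off the work surface, if the arm or the gripper's body presses on something with over 40 N, if the wrist force passes 120 N, or if a joint passes its speed limit or range.

## Working session

There is one attempt and no reset: what is moved stays moved. The work goes in short steps, Python scripts to look and compute and a tool call to move; the robot and the scene stay as the last step left them, time stands still between calls to the robot, and variables do not carry over. Pictures are saved under pics/ and viewed, at most 10 in all, crops included, and the job is handed in when it is done.

Besides the shell and the picture viewer there is one more tool, called after "Request:" in YAML: its name, and indented under it one key for each argument. arm_command: Moves the arm, as the interface text tells. Its arguments: {"type":"object","properties":{"series":{"type":"array"},"hand":{"type":"number"},"squeeze":{"type":"number"}},"required":["series"]}

```bash
mkdir -p pics; python3 - <<'E'
from cell import *
import cv2,numpy as np
s=observe();print(s)
for n in ("top","scene"):
    p=read_camera(n);cv2.imwrite(f"pics/{n}0.png",p["pixels"])
    print(n,p["K"],p["k1"],p["rvec"],p["tvec"])
    for q in "spool_large spool_small bay_large bay_small jar psu bracket".split():
        print(q,[(np.round(d["point"],3).tolist(),round(d["confidence"],2)) for d in mark_of(p,q)])
E
```

```text
{'time': 0.0, 'qpos': array([ 1.17700456e+00,  3.42699405e-01,  1.52500079e+00, -3.65512728e-05,
        1.27539814e+00, -1.45991420e-01]), 'qvel': array([ 1.77329820e-03,  3.16207607e-04, -9.79395676e-04, -4.63898234e-04,
       -9.69272681e-04, -9.98130068e-05]), 'joint_efforts': array([ 3.94709195e-04, -4.31246066e+01, -2.44222945e+01,  7.18459021e-02,
        5.59537194e-02, -1.19959127e-04]), 'tool_pos': array([0.12863282, 0.50868451, 0.29156266]), 'tool_rot': array([-3.14009791e+00, -1.84455308e-04,  2.89380283e+00]), 'contact_force': array([ 0.14841116,  0.24186594, -0.71185517]), 'torque': array([-0.03689059, -0.02475803,  0.02402936]), 'grip_force': 0.0, 'opening': 0.09181415170716874}
top [[448.58241602   0.         257.67047519]
 [  0.         448.58241602 198.33155478]
 [  0.           0.           1.        ]] -0.03182812853680435 [ 2.02391328 -2.19683579  0.23384663] [-0.00999263  0.51187611  1.28295373]
spool_large [([0.445, 0.305, -0.001], 0.67)]
spool_small [([0.406, -0.253, 0.004], 0.88)]
bay_large [([0.603, -0.147, 0.002], 0.95), ([0.386, -0.52, 0.005], 0.92)]
bay_small [([0.602, 0.142, 0.001], 0.71)]
jar []
psu [([0.659, 0.421, -0.002], 0.59)]
bracket [([0.641, -0.386, 0.001], 0.61)]
scene [[415.0539431    0.         253.07253348]
 [  0.         415.0539431  191.90312564]
 [  0.           0.           1.        ]] -0.13718055131751672 [ 2.3933412   1.03931997 -0.31552518] [-0.33347315 -0.32984576  1.43793725]
spool_large [([0.443, 0.309, 0.0], 0.68)]
spool_small [([0.408, -0.253, 0.001], 0.61)]
bay_large [([0.599, -0.143, -0.001], 0.91), ([0.386, -0.515, 0.002], 0.8)]
bay_small [([0.604, 0.14, -0.001], 0.9)]
jar [([0.369, 0.013, 0.001], 0.73)]
psu [([0.661, 0.419, 0.001], 0.87)]
bracket [([0.639, -0.381, -0.002], 0.64)]
```

View pics/top0.png

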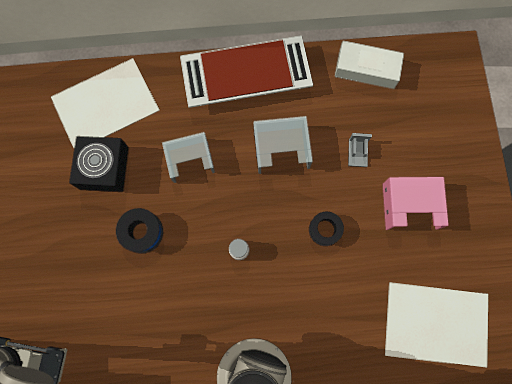

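View pics/scene0.png

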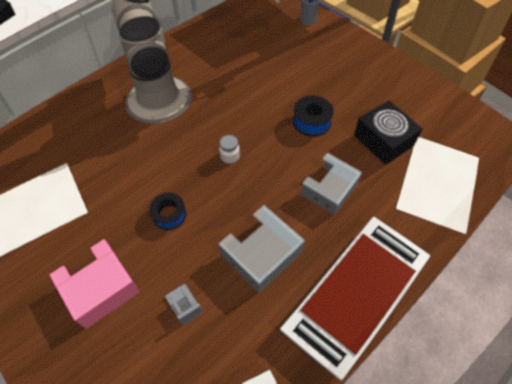

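The top view shows the large spool at (140,230), small spool (326,228), jar (238,249), small bay (188,155) and large bay (283,143). The pink decoy is at (415,203). All mouths face the robot, and the two spools have to cross over. I'll refine the poses by fitting silhouettes.

```bash
cat > fit.py <<'E'
from cell import *
import cv2,numpy as np
from scipy.optimize import minimize
def box(x0,x1,w,h): return np.array([[x,y,z] for x in(x0,x1) for y in(-w/2,w/2) for z in(0,h)],float)
def cyl(r,h): return np.array([[r*np.cos(a),r*np.sin(a),z] for a in np.linspace(0,6.283,40) for z in(0,h)])
M=dict(spool_large=cyl(.065,.06),spool_small=cyl(.05,.045),bay_large=box(0,.146,.162,.078),
 bay_small=box(0,.116,.132,.063),jar=cyl(.03,.07),psu=box(-.075,.075,.14,.089),bracket=box(-.045,.045,.06,.06))
def proj(P,p):
    d=np.array([p["k1"],0,0,0,0]);return cv2.projectPoints(P,np.array(p["rvec"]),np.array(p["tvec"]),p["K"],d)[0][:,0]
S=8
def hullmask(pts):
    m=np.zeros((384*2,512*2),np.uint8);cv2.fillConvexPoly(m,np.round(cv2.convexHull(pts.astype(np.float32))*2*16).astype(np.int32),1,shift=4);return m>0
def fit(q,g,names=("top","scene")):
    T=[]
    for n in names:
        p=read_camera(n);best=None
        for d in trace(p,q):
            ys,xs=np.nonzero(d["pixels"]); c=proj(np.array([[g[0],g[1],.03]]),p)[0]
            dist=np.hypot(xs.mean()-c[0],ys.mean()-c[1])
            if dist<40 and (best is None or dist<best[0]): best=(dist,d["pixels"])
        if best is None: continue
        c,_=cv2.findContours(best[1].astype(np.uint8),cv2.RETR_EXTERNAL,cv2.CHAIN_APPROX_NONE)
        pts=max(c,key=len)[:,0].astype(float)
        pts=np.vstack([pts+o for o in([-.5,-.5],[.5,-.5],[-.5,.5],[.5,.5])])
        T.append((p,hullmask(pts)))
    def cost(v):
        a=v[2]*10;R=np.array([[np.cos(a),-np.sin(a),0],[np.sin(a),np.cos(a),0],[0,0,1]])
        P=M[q]@R.T+[v[0],v[1],0];s=0
        for p,m in T:
            h=hullmask(proj(P,p));s+=1-(h&m).sum()/(h|m).sum()
        return s/len(T)
    r=min((minimize(cost,[g[0],g[1],a/10],method="Nelder-Mead",options=dict(initial_simplex=np.array([[g[0],g[1],a/10]]*4)+np.vstack([np.zeros(3),np.diag([.01,.01,.015])]),xatol=1e-4)) for a in(-.2,.2)),key=lambda r:r.fun)
    print(q,len(T),"xy",np.round(r.x[:2],4),"yaw",round(r.x[2]*10,3),"1-IoU",round(r.fun,3),flush=True)
    return r.x
E
python3 - <<'E'
from fit import *
for q,g in dict(spool_large=(.444,.307),spool_small=(.407,-.253),bay_large=(.601,-.145),bay_small=(.603,.141),jar=(.369,.013),psu=(.66,.42),bracket=(.64,-.384)).items(): fit(q,g)
E
```

```text
spool_large 1 xy [0.4441 0.3085] yaw -0.124 1-IoU 0.023
spool_small 2 xy [ 0.4055 -0.2491] yaw -0.14 1-IoU 0.042
bay_large 2 xy [ 0.6029 -0.1415] yaw 0.027 1-IoU 0.062
bay_small 2 xy [0.6054 0.1423] yaw 0.16 1-IoU 0.051
jar 2 xy [0.3651 0.0175] yaw 0.27 1-IoU 0.091
psu 2 xy [0.66   0.4203] yaw -0.132 1-IoU 0.03
bracket 2 xy [ 0.6446 -0.3823] yaw -0.217 1-IoU 0.173
```

```bash
python3 -c "
import cell;print([n for n in dir(cell) if n[0]!='_'],getattr(cell,'finger_overhang',None))"
```

```text
['IKError', 'boxes_of', 'finger_overhang', 'hand_in', 'mark_of', 'observe', 'read_camera', 'trace'] 0.0655
```

Request:
arm_command:
  hand: 0
  series:
    - {"x":-50,"y":-16,"z":0,"rz":-3}
    - {"x":-90,"y":-30,"z":20,"rz":-6}
    - {"x":-130,"y":-43,"z":40,"rz":-9}
    - {"x":-170,"y":-56,"z":60,"rz":-12}
    - {"x":-210,"y":-69,"z":80,"rz":-14.19}
    - {"x":-250,"y":-82,"z":100,"rz":-14.19}
    - {"x":-290,"y":-95,"z":120,"rz":-14.19}
    - {"x":-330,"y":-108,"z":130,"rz":-14.19}
    - {"x":-354.9,"y":-116.7,"z":130,"rz":-14.19}
    - {"x":-354.9,"y":-116.7,"z":130,"rz":-14.19}
    - {"x":-354.9,"y":-116.7,"z":130,"rz":-14.19}
    - {"x":-354.9,"y":-116.7,"z":130,"rz":-14.19}

```text
invalid input
```

Request:
arm_command:
  series:
    - {"x":-50,"y":-16,"z":0,"rx":0,"ry":0,"rz":-3}
    - {"x":-90,"y":-30,"z":20,"rx":0,"ry":0,"rz":-6}
  hand: 0
  squeeze: 10

```text
time: 2.4
tool_pos: [0.2096, 0.4586, 0.2741]
tool_rot: [3.136, 0.003, 3.004]
contact_force: [0.3, 1.3, 0.2]
opening: 0.08
grip_force: 0.0
```

Request:
arm_command:
  series:
    - {"x":-40,"y":-18,"z":15,"rx":0,"ry":0,"rz":-3}
    - {"x":-80,"y":-36,"z":35,"rx":0,"ry":0,"rz":-6}
    - {"x":-120,"y":-54,"z":52,"rx":0,"ry":0,"rz":-8.2}
    - {"x":-160,"y":-72,"z":70,"rx":0,"ry":0,"rz":-8.2}
    - {"x":-200,"y":-90,"z":90,"rx":0,"ry":0,"rz":-8.2}
    - {"x":-254.4,"y":-113.9,"z":112,"rx":0,"ry":0,"rz":-8.2}
    - {"x":-254.4,"y":-113.9,"z":112,"rx":0,"ry":0,"rz":-8.2}
    - {"x":-254.4,"y":-113.9,"z":112,"rx":0,"ry":0,"rz":-8.2}
    - {"x":-254.4,"y":-113.9,"z":112,"rx":0,"ry":0,"rz":-8.2}
    - {"x":-254.4,"y":-113.9,"z":112,"rx":0,"ry":0,"rz":-8.2}

```text
time: 3.4
tool_pos: [0.4431, 0.3099, 0.161]
tool_rot: [3.141, 0.001, -3.14]
contact_force: [-0.1, -1.4, -0.0]
opening: 0.0017
grip_force: 0.0
```

```bash
python3 -c "
from cell import *
s=observe();print(s['tool_pos'],s['tool_rot'],s['opening'])
import cv2
cv2.imwrite('pics/scene1.png',cv2.resize(read_camera('scene')['pixels'][60:200,220:440],None,fx=3,fy=3))"
```

```text
[0.44314934 0.30990891 0.16097585] [ 3.14091937e+00  5.47895638e-04 -3.13985696e+00] 0.0017384892219600519
```

View pics/scene1.png

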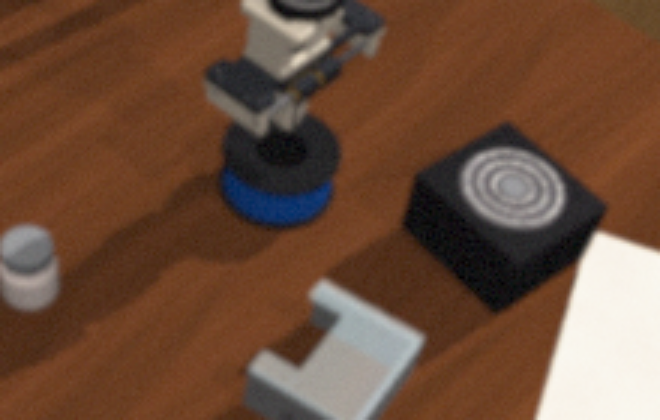

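The closed fingers are centred over the large spool's hub, at about (285,130) in the crop. Next I go down into the hole.

Request:
arm_command:
  series:
    - {"x":0,"y":0,"z":20,"rx":0,"ry":0,"rz":0}
    - {"x":0,"y":0,"z":35,"rx":0,"ry":0,"rz":0}
    - {"x":0,"y":0,"z":47,"rx":0,"ry":0,"rz":0}
    - {"x":0,"y":0,"z":60,"rx":0,"ry":0,"rz":0}
    - {"x":0,"y":0,"z":73,"rx":0,"ry":0,"rz":0}
    - {"x":0,"y":0,"z":73,"rx":0,"ry":0,"rz":0}
    - {"x":0,"y":0,"z":73,"rx":0,"ry":0,"rz":0}

```text
time: 4.15
tool_pos: [0.4442, 0.3089, 0.0871]
tool_rot: [-3.141, -0.0, -3.141]
contact_force: [0.7, 0.3, 0.5]
opening: 0.0003
grip_force: 0.0
```

Request:
arm_command:
  series:
    - {"x":0,"y":0,"z":0,"rx":0,"ry":0,"rz":0}
    - {"x":0,"y":0,"z":0,"rx":0,"ry":0,"rz":0}
    - {"x":0,"y":0,"z":0,"rx":0,"ry":0,"rz":0}
  hand: 10

```text
time: 4.45
tool_pos: [0.4445, 0.3089, 0.0877]
tool_rot: [3.141, 0.001, 3.142]
contact_force: [-0.2, 0.0, -0.1]
opening: 0.0102
grip_force: 0.0
```

Request:
arm_command:
  series:
    - {"x":-6,"y":-8,"z":0,"rx":0,"ry":0,"rz":0}
    - {"x":-14,"y":-20,"z":0,"rx":0,"ry":0,"rz":0}
    - {"x":-24,"y":-38,"z":0,"rx":0,"ry":0,"rz":0}
    - {"x":-35,"y":-58,"z":0,"rx":0,"ry":0,"rz":0}
    - {"x":-44,"y":-78,"z":0,"rx":0,"ry":0,"rz":0}
    - {"x":-46,"y":-100,"z":0,"rx":0,"ry":0,"rz":0}
    - {"x":-46,"y":-122,"z":0,"rx":0,"ry":0,"rz":0}
    - {"x":-46,"y":-144,"z":0,"rx":0,"ry":0,"rz":0}
    - {"x":-46,"y":-166,"z":0,"rx":0,"ry":0,"rz":0}
    - {"x":-46,"y":-188,"z":0,"rx":0,"ry":0,"rz":0}
    - {"x":-46,"y":-210,"z":0,"rx":0,"ry":0,"rz":0}
    - {"x":-46,"y":-232,"z":0,"rx":0,"ry":0,"rz":0}
    - {"x":-46,"y":-254,"z":0,"rx":0,"ry":0,"rz":0}
    - {"x":-46,"y":-276,"z":0,"rx":0,"ry":0,"rz":0}
    - {"x":-46,"y":-298,"z":0,"rx":0,"ry":0,"rz":0}
    - {"x":-48,"y":-318,"z":0,"rx":0,"ry":0,"rz":0}
    - {"x":-50,"y":-334,"z":0,"rx":0,"ry":0,"rz":0}
    - {"x":-50,"y":-340,"z":0,"rx":0,"ry":0,"rz":0}
    - {"x":-50,"y":-340,"z":0,"rx":0,"ry":0,"rz":0}

```text
time: 6.35
tool_pos: [0.4943, -0.0323, 0.0873]
tool_rot: [-3.141, 0.0, 3.14]
contact_force: [-0.9, -0.7, 0.4]
opening: 0.01
grip_force: 0.0
```

```bash
python3 - <<'E'
from cell import *
import cv2
s=observe();print(s['tool_pos'],s['contact_force'])
p=read_camera('scene');cv2.imwrite('pics/scene2.png',p['pixels'])
for n in('top','scene'):
  p=read_camera(n)
  for q in('spool_large','jar'): print(n,[(d['point'],d['confidence']) for d in mark_of(p,q)])
E
```

```text
[ 0.4943083  -0.03229074  0.08728631] [-0.93797346 -0.72071213  0.40366203]
top []
top [([0.6582, 0.4233, -0.0005], 0.37)]
scene [([0.4905, -0.031, -0.0009], 0.65)]
scene [([0.3657, 0.0177, 0.0007], 0.62)]
```

View pics/scene2.png

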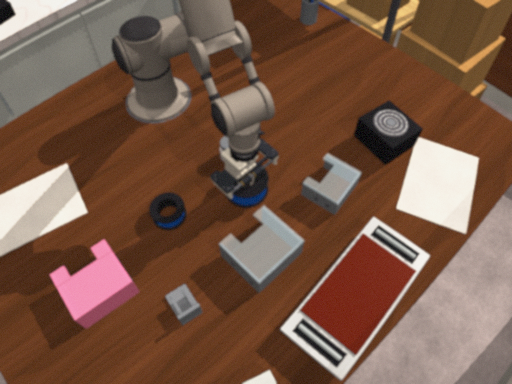

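Request:
arm_command:
  series:
    - {"x":-3,"y":-10,"z":0,"rx":0,"ry":0,"rz":0}
    - {"x":-6,"y":-30,"z":0,"rx":0,"ry":0,"rz":-1}
    - {"x":-10,"y":-52,"z":0,"rx":0,"ry":0,"rz":-1.5}
    - {"x":-13,"y":-74,"z":0,"rx":0,"ry":0,"rz":-1.5}
    - {"x":-15,"y":-95,"z":0,"rx":0,"ry":0,"rz":-1.5}
    - {"x":-16,"y":-110,"z":0,"rx":0,"ry":0,"rz":-1.5}
    - {"x":-18,"y":-116,"z":0,"rx":0,"ry":0,"rz":-1.5}
    - {"x":-26,"y":-115,"z":0,"rx":0,"ry":0,"rz":-1.5}
    - {"x":-40,"y":-114,"z":0,"rx":0,"ry":0,"rz":-1.5}
    - {"x":-55,"y":-113,"z":0,"rx":0,"ry":0,"rz":-1.5}
    - {"x":-70,"y":-112,"z":0,"rx":0,"ry":0,"rz":-1.5}
    - {"x":-85,"y":-111.5,"z":0,"rx":0,"ry":0,"rz":-1.5}
    - {"x":-98,"y":-111,"z":0,"rx":0,"ry":0,"rz":-1.5}
    - {"x":-110,"y":-110.5,"z":0,"rx":0,"ry":0,"rz":-1.5}
    - {"x":-120,"y":-110,"z":0,"rx":0,"ry":0,"rz":-1.5}
    - {"x":-126,"y":-109.5,"z":0,"rx":0,"ry":0,"rz":-1.5}
    - {"x":-128,"y":-109.5,"z":0,"rx":0,"ry":0,"rz":-1.5}
    - {"x":-128,"y":-109.5,"z":0,"rx":0,"ry":0,"rz":-1.5}

```text
time: 8.5
tool_pos: [0.6224, -0.14, 0.087]
tool_rot: [3.141, -0.0, -3.115]
contact_force: [-1.4, 0.8, -0.9]
opening: 0.0101
grip_force: 1.2
```

Request:
arm_command:
  series:
    - {"x":0,"y":0,"z":0,"rx":0,"ry":0,"rz":0}
    - {"x":2,"y":0,"z":0,"rx":0,"ry":0,"rz":0}
    - {"x":3,"y":0,"z":-10,"rx":0,"ry":0,"rz":0}
    - {"x":3,"y":0,"z":-30,"rx":0,"ry":0,"rz":0}
    - {"x":3,"y":0,"z":-55,"rx":0,"ry":0,"rz":0}
    - {"x":40,"y":0,"z":-65,"rx":0,"ry":0,"rz":0}
    - {"x":80,"y":0,"z":-65,"rx":0,"ry":0,"rz":0}
    - {"x":120,"y":0,"z":-65,"rx":0,"ry":0,"rz":0}
    - {"x":135,"y":0,"z":-65,"rx":0,"ry":0,"rz":0}
    - {"x":135,"y":0,"z":-65,"rx":0,"ry":0,"rz":0}
    - {"x":135,"y":0,"z":-65,"rx":0,"ry":0,"rz":0}
  hand: 3

```text
time: 9.6
tool_pos: [0.4882, -0.1447, 0.1533]
tool_rot: [-3.14, 0.003, -3.116]
contact_force: [0.3, -0.1, -0.2]
opening: 0.0029
grip_force: 0.0
```

```bash
python3 - <<'E'
from fit import *
s=observe();print(s['tool_pos'],s['tool_rot'],s['contact_force'])
p=read_camera('scene');cv2.imwrite('pics/scene3.png',p['pixels'])
for n in('top','scene'):
  p=read_camera(n)
  for q in('spool_large','bay_large'): print(n,q,[(d['point'],d['confidence']) for d in mark_of(p,q)])
E
```

```text
[ 0.4882188  -0.14472646  0.15333542] [-3.14046001e+00  2.73033122e-03 -3.11598957e+00] [ 0.26206212 -0.06012357 -0.20388736]
top spool_large [([0.6405, -0.3878, 0.0028], 0.72)]
top bay_large [([0.3819, -0.517, 0.0031], 0.8)]
scene spool_large [([0.6125, -0.1417, 0.0023], 0.77)]
scene bay_large [([0.3854, -0.5148, 0.0012], 0.94)]
```

View pics/scene3.png

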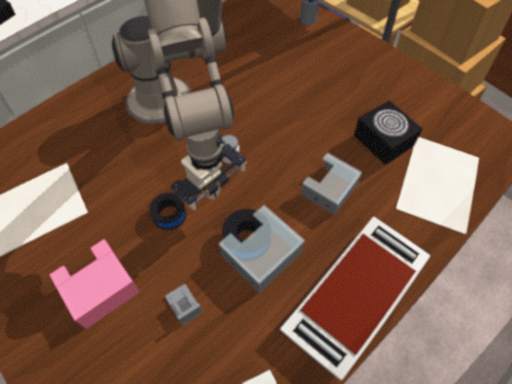

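The spool is inside the mouth and flat. I'll push it home from behind with two fingers.

Request:
arm_command:
  series:
    - {"x":0,"y":0,"z":20,"rx":0,"ry":0,"rz":0}
    - {"x":0,"y":0,"z":45,"rx":0,"ry":0,"rz":0}
    - {"x":0,"y":0,"z":65,"rx":0,"ry":0,"rz":0}
    - {"x":0,"y":0,"z":66,"rx":0,"ry":0,"rz":0}
    - {"x":-15,"y":0,"z":66,"rx":0,"ry":0,"rz":0}
    - {"x":-30,"y":0,"z":66,"rx":0,"ry":0,"rz":0}
    - {"x":-42,"y":0,"z":66,"rx":0,"ry":0,"rz":0}
    - {"x":-50,"y":0,"z":66,"rx":0,"ry":0,"rz":0}
    - {"x":-58,"y":0,"z":66,"rx":0,"ry":0,"rz":0}
    - {"x":-66,"y":0,"z":66,"rx":0,"ry":0,"rz":0}
    - {"x":-74,"y":0,"z":66,"rx":0,"ry":0,"rz":0}
    - {"x":-82,"y":0,"z":66,"rx":0,"ry":0,"rz":0}
    - {"x":-90,"y":0,"z":66,"rx":0,"ry":0,"rz":0}
    - {"x":-97,"y":0,"z":66,"rx":0,"ry":0,"rz":0}
    - {"x":-103,"y":0,"z":66,"rx":0,"ry":0,"rz":0}
    - {"x":-106,"y":0,"z":66,"rx":0,"ry":0,"rz":0}
    - {"x":-106,"y":0,"z":66,"rx":0,"ry":0,"rz":0}
  hand: 24

```text
time: 11.65
tool_pos: [0.5927, -0.1413, 0.0864]
tool_rot: [3.141, -0.002, -3.115]
contact_force: [-4.4, 1.3, 3.3]
opening: 0.0239
grip_force: 2.2
```

Request:
arm_command:
  series:
    - {"x":-1,"y":0,"z":0,"rx":0,"ry":0,"rz":0}
    - {"x":-2,"y":0,"z":0,"rx":0,"ry":0,"rz":0}
    - {"x":-3,"y":0,"z":0,"rx":0,"ry":0,"rz":0}
    - {"x":-4,"y":0,"z":0,"rx":0,"ry":0,"rz":0}
    - {"x":-4,"y":0,"z":0,"rx":0,"ry":0,"rz":0}

```text
time: 12.15
tool_pos: [0.5963, -0.1413, 0.0864]
tool_rot: [3.141, -0.002, -3.115]
contact_force: [-6.3, -0.2, 5.6]
opening: 0.0241
grip_force: 3.1
```

Request:
arm_command:
  series:
    - {"x":-1,"y":0,"z":0,"rx":0,"ry":0,"rz":0}
    - {"x":-2,"y":0,"z":0,"rx":0,"ry":0,"rz":0}
    - {"x":-3,"y":0,"z":0,"rx":0,"ry":0,"rz":0}
    - {"x":-4,"y":0,"z":0,"rx":0,"ry":0,"rz":0}
    - {"x":-4,"y":0,"z":0,"rx":0,"ry":0,"rz":0}

```text
time: 12.65
tool_pos: [0.6003, -0.1412, 0.0864]
tool_rot: [3.141, -0.002, -3.115]
contact_force: [-5.9, 0.7, 4.2]
opening: 0.0238
grip_force: 3.1
```

Request:
arm_command:
  series:
    - {"x":-1,"y":0,"z":0,"rx":0,"ry":0,"rz":0}
    - {"x":-2,"y":0,"z":0,"rx":0,"ry":0,"rz":0}
    - {"x":-2,"y":0,"z":0,"rx":0,"ry":0,"rz":0}

```text
time: 12.95
tool_pos: [0.6017, -0.1411, 0.0864]
tool_rot: [3.141, -0.004, -3.115]
contact_force: [-8.1, -0.1, 6.4]
opening: 0.024
grip_force: 4.3
```

```bash
python3 - <<'E'
from fit import *
s=observe();print(s['tool_pos'],s['contact_force'])
p=read_camera('scene');cv2.imwrite('pics/scene4.png',cv2.resize(p['pixels'][150:300,170:350],None,fx=4,fy=4))
print([(d['point'],d['confidence']) for d in mark_of(p,'spool_large')])
E
```

```text
[ 0.60173394 -0.1411465   0.08641972] [-8.09814623 -0.1094406   6.36174826]
[]
```

View pics/scene4.png

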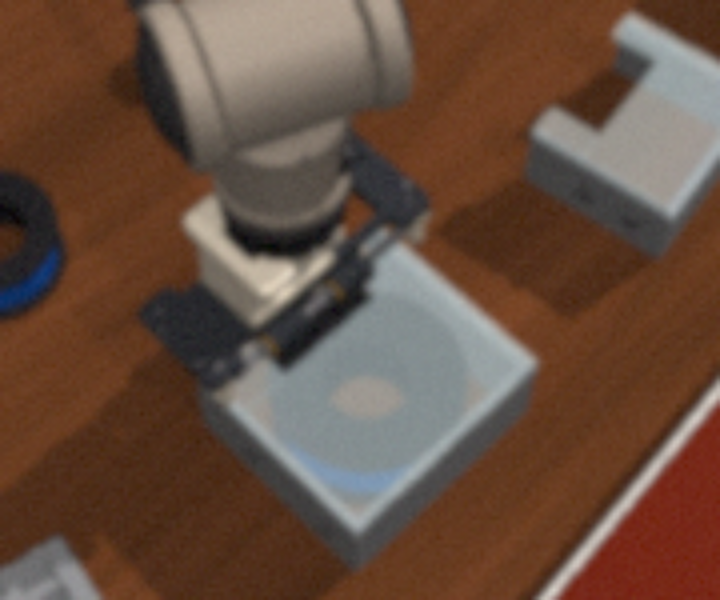

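The spool shows through the roof with its hub at (370,395), close to the back wall. I'll keep pushing until the force rises.

Request:
arm_command:
  series:
    - {"x":-1,"y":0,"z":0,"rx":0,"ry":0,"rz":0}
    - {"x":-2,"y":0,"z":0,"rx":0,"ry":0,"rz":0}
    - {"x":-3,"y":0,"z":0,"rx":0,"ry":0,"rz":0}
    - {"x":-3,"y":0,"z":0,"rx":0,"ry":0,"rz":0}

```text
time: 13.45
tool_pos: [0.6022, -0.1411, 0.0864]
tool_rot: [3.14, -0.01, -3.115]
contact_force: [-20.7, -2.6, 14.4]
opening: 0.0241
grip_force: 9.7
```

Force has risen to 20.7 N and motion has stopped at x = 0.602, where the sizes say home should be. Now back off and go to the small spool.

Request:
arm_command:
  series:
    - {"x":5,"y":0,"z":0,"rx":0,"ry":0,"rz":0}
    - {"x":35,"y":0,"z":0,"rx":0,"ry":0,"rz":0}
    - {"x":60,"y":0,"z":-20,"rx":0,"ry":0,"rz":0}
    - {"x":85,"y":0,"z":-60,"rx":0,"ry":0,"rz":0}
    - {"x":115,"y":-35,"z":-60,"rx":0,"ry":0,"rz":0}
    - {"x":150,"y":-65,"z":-60,"rx":0,"ry":0,"rz":0}
    - {"x":185,"y":-95,"z":-60,"rx":0,"ry":0,"rz":0}
    - {"x":202.4,"y":-102.6,"z":-60,"rx":0,"ry":0,"rz":0}
    - {"x":202.4,"y":-102.6,"z":-60,"rx":0,"ry":0,"rz":0}
    - {"x":202.4,"y":-102.6,"z":-60,"rx":0,"ry":0,"rz":0}
    - {"x":202.4,"y":-102.6,"z":-60,"rx":0,"ry":0,"rz":0}
  hand: 0

```text
time: 14.55
tool_pos: [0.4076, -0.2486, 0.1463]
tool_rot: [-3.141, 0.001, -3.114]
contact_force: [-0.5, 0.4, 0.5]
opening: 0.0003
grip_force: 0.0
```

```bash
python3 - <<'E'
from fit import *
s=observe();print(s['tool_pos'],s['tool_rot'],s['contact_force'])
p=read_camera('scene');cv2.imwrite('pics/scene5.png',p['pixels'])
fit('spool_small',(.406,-.25))
for n in('top','scene'):
  p=read_camera(n)
  for q in('spool_small','spool_large'): print(n,q,[(d['point'],d['confidence']) for d in mark_of(p,q)])
E
```

```text
[ 0.40763077 -0.24864093  0.14633589] [-3.14114740e+00  1.07896029e-03 -3.11448493e+00] [-0.45593777  0.35252103  0.50099377]
spool_small 1 xy [ 0.4071 -0.2506] yaw -0.173 1-IoU 0.083
top spool_small []
top spool_large [([0.6744, -0.1418, 0.0001], 0.97)]
scene spool_small [([0.4082, -0.2491, 0.0029], 0.71)]
scene spool_large []
```

View pics/scene5.png

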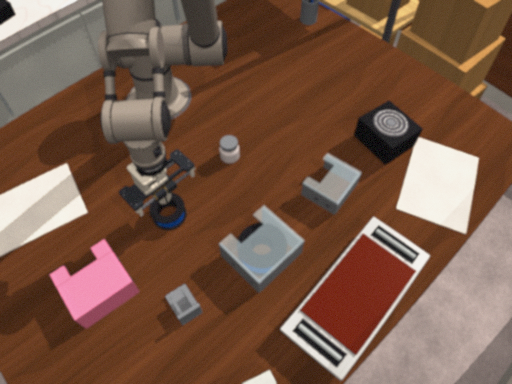

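Request:
arm_command:
  series:
    - {"x":0,"y":0,"z":20,"rx":0,"ry":0,"rz":0}
    - {"x":0,"y":0,"z":35,"rx":0,"ry":0,"rz":0}
    - {"x":0,"y":0,"z":47,"rx":0,"ry":0,"rz":0}
    - {"x":0,"y":0,"z":60,"rx":0,"ry":0,"rz":0}
    - {"x":0,"y":0,"z":69,"rx":0,"ry":0,"rz":0}
    - {"x":0,"y":0,"z":69,"rx":0,"ry":0,"rz":0}
    - {"x":0,"y":0,"z":69,"rx":0,"ry":0,"rz":0}

```text
time: 15.8
tool_pos: [0.4067, -0.2491, 0.0774]
tool_rot: [3.142, 0.0, -3.115]
contact_force: [0.0, 0.2, -0.2]
opening: 0.0004
grip_force: 0.0
```

Request:
arm_command:
  series:
    - {"x":0,"y":0,"z":0,"rx":0,"ry":0,"rz":0}
    - {"x":0,"y":0,"z":0,"rx":0,"ry":0,"rz":0}
    - {"x":0,"y":0,"z":0,"rx":0,"ry":0,"rz":0}
  hand: 10

```text
time: 16.1
tool_pos: [0.4068, -0.2491, 0.0776]
tool_rot: [-3.141, 0.001, -3.115]
contact_force: [-0.4, 0.5, 0.7]
opening: 0.01
grip_force: 0.0
```

Request:
arm_command:
  series:
    - {"x":-7,"y":6,"z":0,"rx":0,"ry":0,"rz":0}
    - {"x":-20,"y":18,"z":0,"rx":0,"ry":0,"rz":0}
    - {"x":-36,"y":33,"z":0,"rx":0,"ry":0,"rz":0}
    - {"x":-52,"y":48,"z":0,"rx":0,"ry":0,"rz":0}
    - {"x":-67,"y":63,"z":0,"rx":0,"ry":0,"rz":0}
    - {"x":-79,"y":80,"z":0,"rx":0,"ry":0,"rz":0}
    - {"x":-81,"y":102,"z":0,"rx":0,"ry":0,"rz":0}
    - {"x":-82,"y":124,"z":0,"rx":0,"ry":0,"rz":0}
    - {"x":-82,"y":146,"z":0,"rx":0,"ry":0,"rz":0}
    - {"x":-83,"y":168,"z":0,"rx":0,"ry":0,"rz":0}
    - {"x":-84,"y":190,"z":0,"rx":0,"ry":0,"rz":0}
    - {"x":-84,"y":212,"z":0,"rx":0,"ry":0,"rz":0}
    - {"x":-85,"y":234,"z":0,"rx":0,"ry":0,"rz":0}
    - {"x":-85,"y":256,"z":0,"rx":0,"ry":0,"rz":0}
    - {"x":-87,"y":278,"z":0,"rx":0,"ry":0,"rz":-1}
    - {"x":-93,"y":300,"z":0,"rx":0,"ry":0,"rz":-3}
    - {"x":-100,"y":322,"z":0,"rx":0,"ry":0,"rz":-5}
    - {"x":-107,"y":344,"z":0,"rx":0,"ry":0,"rz":-7}
    - {"x":-112,"y":364,"z":0,"rx":0,"ry":0,"rz":-7.6}
    - {"x":-115,"y":377,"z":0,"rx":0,"ry":0,"rz":-7.6}

```text
time: 18.1
tool_pos: [0.5119, 0.1327, 0.0773]
tool_rot: [3.142, 0.0, -2.981]
contact_force: [0.2, -1.5, 0.1]
opening: 0.0095
grip_force: 1.0
```

Request:
arm_command:
  series:
    - {"x":0,"y":0,"z":0,"rx":0,"ry":0,"rz":0}
    - {"x":0,"y":0,"z":0,"rx":0,"ry":0,"rz":0}

```text
time: 18.3
tool_pos: [0.5114, 0.131, 0.0771]
tool_rot: [-3.142, -0.0, -2.982]
contact_force: [-0.4, 0.6, -0.0]
opening: 0.01
grip_force: 0.0
```

```bash
python3 - <<'E'
from fit import *
s=observe();print(s['tool_pos'],s['tool_rot'],s['contact_force'])
d=s['tool_pos'][:2]-[.6054,.1423];print("bay coords mm",1000*(d@[.9872,.1593]),1000*(d@[-.1593,.9872]))
for n in('top','scene'):
  p=read_camera(n)
  for q in('spool_small','jar'): print(n,q,[(d['point'],d['confidence']) for d in mark_of(p,q)])
fit('bay_small',(.605,.142))
E
```

```text
[0.51140858 0.13095194 0.07713228] [-3.14159227e+00 -3.49060556e-04 -2.98230463e+00] [-0.42015243  0.64653548 -0.00537018]
bay coords mm -94.59607572289825 3.7700323832591507
top spool_small [([0.5074, 0.1315, -0.0011], 0.4)]
top jar [([0.3656, 0.0193, -0.0002], 0.6), ([0.5078, 0.1282, 0.001], 0.25)]
scene spool_small [([0.5104, 0.1307, 0.004], 0.57)]
scene jar [([0.3676, 0.0163, -0.0014], 0.73)]
bay_small 2 xy [0.6057 0.1412] yaw 0.161 1-IoU 0.176
```

Request:
arm_command:
  series:
    - {"x":-6,"y":-2,"z":0,"rx":0,"ry":0,"rz":0}
    - {"x":-18,"y":-4,"z":0,"rx":0,"ry":0,"rz":0}
    - {"x":-32,"y":-4,"z":0,"rx":0,"ry":0,"rz":0}
    - {"x":-46,"y":-4,"z":0,"rx":0,"ry":0,"rz":0}
    - {"x":-60,"y":-4,"z":0,"rx":0,"ry":0,"rz":0}
    - {"x":-74,"y":-4,"z":0,"rx":0,"ry":0,"rz":0}
    - {"x":-86,"y":-4,"z":0,"rx":0,"ry":0,"rz":0}
    - {"x":-98,"y":-4,"z":0,"rx":0,"ry":0,"rz":0}
    - {"x":-107,"y":-4,"z":0,"rx":0,"ry":0,"rz":0}
    - {"x":-113,"y":-4,"z":0,"rx":0,"ry":0,"rz":0}
    - {"x":-115,"y":-4,"z":0,"rx":0,"ry":0,"rz":0}
    - {"x":-115,"y":-4,"z":0,"rx":0,"ry":0,"rz":0}

```text
time: 20.0
tool_pos: [0.626, 0.1452, 0.0771]
tool_rot: [3.142, 0.0, -2.983]
contact_force: [-0.4, -0.1, 0.5]
opening: 0.0101
grip_force: 0.3
```

Request:
arm_command:
  series:
    - {"x":0,"y":0,"z":0,"rx":0,"ry":0,"rz":0}
    - {"x":2,"y":0,"z":0,"rx":0,"ry":0,"rz":0}
    - {"x":3,"y":0,"z":-10,"rx":0,"ry":0,"rz":0}
    - {"x":3,"y":0,"z":-30,"rx":0,"ry":0,"rz":0}
    - {"x":3,"y":0,"z":-55,"rx":0,"ry":0,"rz":0}
    - {"x":40,"y":0,"z":-65,"rx":0,"ry":0,"rz":0}
    - {"x":80,"y":0,"z":-65,"rx":0,"ry":0,"rz":0}
    - {"x":110,"y":0,"z":-65,"rx":0,"ry":0,"rz":0}
    - {"x":115,"y":0,"z":-65,"rx":0,"ry":0,"rz":0}
    - {"x":115,"y":0,"z":-65,"rx":0,"ry":0,"rz":0}
    - {"x":115,"y":0,"z":-65,"rx":0,"ry":0,"rz":0}
  hand: 3

```text
time: 21.1
tool_pos: [0.5136, 0.1271, 0.143]
tool_rot: [-3.142, 0.003, -2.983]
contact_force: [0.1, 0.2, 0.2]
opening: 0.0028
grip_force: 0.0
```

```bash
python3 - <<'E'
from fit import *
s=observe();print(s['tool_pos'],s['tool_rot'],s['contact_force'])
d=s['tool_pos'][:2]-[.6055,.142];print("bay coords mm",1000*(d@[.9872,.1593]),1000*(d@[-.1593,.9872]))
p=read_camera('scene');cv2.imwrite('pics/scene6.png',p['pixels'])
for n in('top','scene'):
  p=read_camera(n)
  for q in('spool_small',): print(n,q,[(d['point'],d['confidence']) for d in mark_of(p,q)])
E
```

```text
[0.51364901 0.12709421 0.14296813] [-3.14152556e+00  2.56390480e-03 -2.98279881e+00] [0.07953568 0.18124145 0.17500558]
bay coords mm -93.04978550095596 -0.08313562702225402
top spool_small []
scene spool_small [([0.6188, 0.1431, 0.004], 0.74), ([0.6037, 0.1385, -0.0033], 0.74)]
```

View pics/scene6.png

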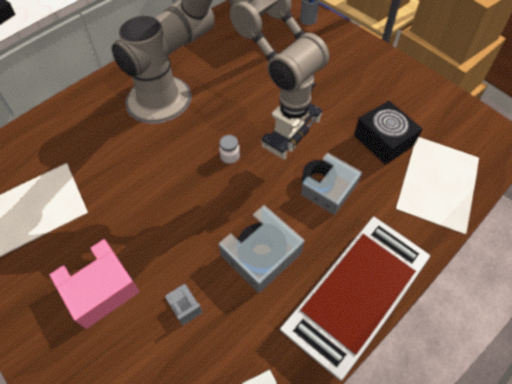

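The small spool is just inside its mouth, at (318,170). Now I push it home the same way.

Request:
arm_command:
  series:
    - {"x":0,"y":0,"z":20,"rx":0,"ry":0,"rz":0}
    - {"x":0,"y":0,"z":45,"rx":0,"ry":0,"rz":0}
    - {"x":0,"y":0,"z":65,"rx":0,"ry":0,"rz":0}
    - {"x":0,"y":0,"z":66,"rx":0,"ry":0,"rz":0}
    - {"x":-12,"y":0,"z":66,"rx":0,"ry":0,"rz":0}
    - {"x":-24,"y":0,"z":66,"rx":0,"ry":0,"rz":0}
    - {"x":-34,"y":0,"z":66,"rx":0,"ry":0,"rz":0}
    - {"x":-42,"y":0,"z":66,"rx":0,"ry":0,"rz":0}
    - {"x":-50,"y":0,"z":66,"rx":0,"ry":0,"rz":0}
    - {"x":-58,"y":0,"z":66,"rx":0,"ry":0,"rz":0}
    - {"x":-66,"y":0,"z":66,"rx":0,"ry":0,"rz":0}
    - {"x":-73,"y":0,"z":66,"rx":0,"ry":0,"rz":0}
    - {"x":-79,"y":0,"z":66,"rx":0,"ry":0,"rz":0}
    - {"x":-83,"y":0,"z":66,"rx":0,"ry":0,"rz":0}
    - {"x":-85,"y":0,"z":66,"rx":0,"ry":0,"rz":0}
    - {"x":-87,"y":0,"z":66,"rx":0,"ry":0,"rz":0}
    - {"x":-87,"y":0,"z":66,"rx":0,"ry":0,"rz":0}
  hand: 20

```text
time: 23.05
tool_pos: [0.5984, 0.1408, 0.0761]
tool_rot: [3.141, 0.0, -2.983]
contact_force: [-0.1, -0.5, 0.6]
opening: 0.0199
grip_force: 0.3
```

Request:
arm_command:
  series:
    - {"x":-1,"y":0,"z":0,"rx":0,"ry":0,"rz":0}
    - {"x":-2,"y":0,"z":0,"rx":0,"ry":0,"rz":0}
    - {"x":-3,"y":0,"z":0,"rx":0,"ry":0,"rz":0}
    - {"x":-4,"y":0,"z":0,"rx":0,"ry":0,"rz":0}
    - {"x":-4,"y":0,"z":0,"rx":0,"ry":0,"rz":0}

```text
time: 23.55
tool_pos: [0.6024, 0.1414, 0.0762]
tool_rot: [3.142, 0.0, -2.983]
contact_force: [-0.3, -0.2, -0.8]
opening: 0.0198
grip_force: 0.3
```

Request:
arm_command:
  series:
    - {"x":-1,"y":0,"z":0,"rx":0,"ry":0,"rz":0}
    - {"x":-2,"y":0,"z":0,"rx":0,"ry":0,"rz":0}
    - {"x":-2,"y":0,"z":0,"rx":0,"ry":0,"rz":0}

```text
time: 23.85
tool_pos: [0.6034, 0.1416, 0.0761]
tool_rot: [3.142, -0.002, -2.983]
contact_force: [-5.0, -1.1, 3.1]
opening: 0.0196
grip_force: 2.4
```

Request:
arm_command:
  series:
    - {"x":-1,"y":0,"z":0,"rx":0,"ry":0,"rz":0}
    - {"x":-2,"y":0,"z":0,"rx":0,"ry":0,"rz":0}
    - {"x":-3,"y":0,"z":0,"rx":0,"ry":0,"rz":0}
    - {"x":-3,"y":0,"z":0,"rx":0,"ry":0,"rz":0}

```text
time: 24.25
tool_pos: [0.6039, 0.1417, 0.0761]
tool_rot: [3.142, -0.009, -2.982]
contact_force: [-14.5, -2.9, 10.8]
opening: 0.0199
grip_force: 7.4
```

Force has risen and motion has stopped, so the small spool is home. I'll back off, rise and check.

Request:
arm_command:
  series:
    - {"x":5,"y":0,"z":0,"rx":0,"ry":0,"rz":0}
    - {"x":30,"y":0,"z":0,"rx":0,"ry":0,"rz":0}
    - {"x":60,"y":0,"z":-20,"rx":0,"ry":0,"rz":0}
    - {"x":90,"y":0,"z":-60,"rx":0,"ry":0,"rz":0}
    - {"x":120,"y":0,"z":-100,"rx":0,"ry":0,"rz":0}
    - {"x":140,"y":20,"z":-140,"rx":0,"ry":0,"rz":0}
    - {"x":160,"y":50,"z":-180,"rx":0,"ry":0,"rz":0}
    - {"x":180,"y":90,"z":-200,"rx":0,"ry":0,"rz":0}
    - {"x":190,"y":130,"z":-200,"rx":0,"ry":0,"rz":0}
    - {"x":190,"y":170,"z":-200,"rx":0,"ry":0,"rz":0}
    - {"x":190,"y":170,"z":-200,"rx":0,"ry":0,"rz":0}
    - {"x":190,"y":170,"z":-200,"rx":0,"ry":0,"rz":0}
    - {"x":190,"y":170,"z":-200,"rx":0,"ry":0,"rz":0}

```text
time: 25.55
tool_pos: [0.393, 0.2794, 0.2762]
tool_rot: [-3.141, 0.0, -2.983]
contact_force: [0.2, -0.3, 0.9]
opening: 0.0201
grip_force: 0.0
```

```bash
python3 - <<'E'
from fit import *
import numpy as np
s=observe();print(s['time'],s['tool_pos'],s['contact_force'])
B=dict(spool_large=(.6029,-.1415,.027),spool_small=(.6055,.142,.16))
ims=[]
for n in('top','scene'):
  p=read_camera(n);im=cv2.resize(p['pixels'],None,fx=3,fy=3)
  for q in('spool_small','spool_large','jar','psu','bracket'): print(n,q,[(np.round(d['point'],3),round(d['confidence'],2)) for d in mark_of(p,q)])
  for q,(x,y,a) in B.items():
    h=.073 if q=='spool_large' else .058
    r=.065 if q=='spool_large' else .05;z=.06 if q=='spool_large' else .045
    c=np.array([x+h*np.cos(a),y+h*np.sin(a),z])
    P=np.array([c+[r*np.cos(t),r*np.sin(t),0] for t in np.linspace(0,6.28,60)])
    cv2.polylines(im,[np.round(proj(P,p)*3+1).astype(int)],True,(0,255,255),1)
    u=np.round(proj(c[None],p)[0]*3).astype(int); ims.append(im[u[1]-145:u[1]+145,u[0]-190:u[0]+190])
cv2.imwrite('pics/final.png',np.vstack([np.hstack(ims[:2]),np.hstack(ims[2:])]))
E
```

```text
25.55 [0.39295787 0.27935462 0.2761584 ] [ 0.19319001 -0.33524157  0.88823684]
top spool_small [(array([ 0.661,  0.15 , -0.   ]), 0.7), (array([0.365, 0.017, 0.002]), 0.21)]
top spool_large []
top jar [(array([0.367, 0.017, 0.002]), 0.59)]
top psu [(array([0.658, 0.423, 0.002]), 0.96)]
top bracket [(array([ 0.642, -0.387, -0.   ]), 0.62)]
scene spool_small [(array([0.663, 0.149, 0.002]), 0.64), (array([0.366, 0.016, 0.002]), 0.18)]
scene spool_large []
scene jar [(array([0.367, 0.016, 0.   ]), 0.88)]
scene psu [(array([0.659, 0.419, 0.002]), 0.64)]
scene bracket [(array([ 0.639, -0.384,  0.   ]), 0.55)]
```

View pics/final.png

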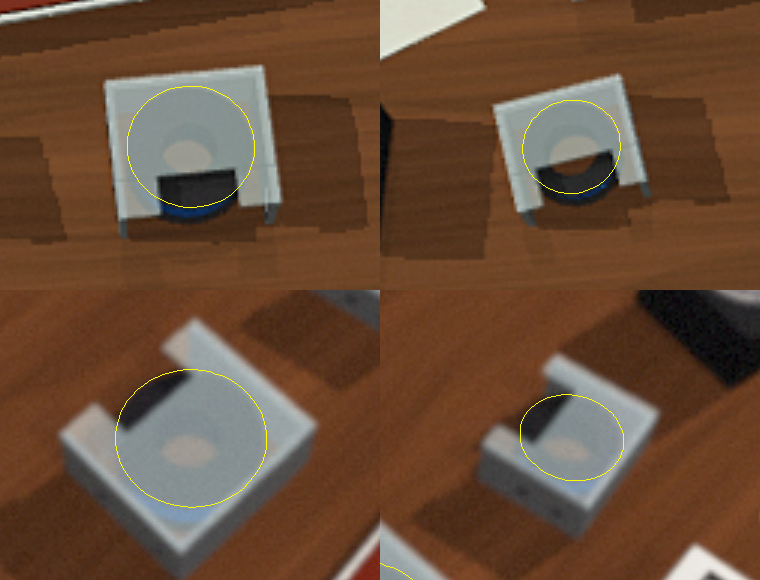

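Both spools sit on the predicted home outlines, and the bystanders are where they started.

```bash
python3 -c "
from cell import *
print(hand_in())"
```

```text
the job is handed in; nothing more can be done
None
```

I slid the large spool and then the small one flat into their own bays, pushed each until it stopped against the back wall, and handed the job in at about 26 s; the jar, power supply and bracket did not move within camera accuracy.

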